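# Weigh a tray of hatching eggs on the beam scale

### The job

Weigh the loose tray of eggs: lift it by its handle, keep it level, and set it down, without dropping it, as the upper tier on the scale's stand, all four corner holes down over their posts. Then slide the brass poise along the notched beam until the red pointer comes to rest within the green centre band, and leave everything else on the table as it stands.

Things in the scene. Friction and masses are not known exactly. Their poses are not given: they have to be found in the camera images.
- tray_grip (a point): Centre of the grip bar of the loose yellow egg tray on the table, to be taken here: bar 104 mm long (tray x), 14 mm thick (tray y), 28 mm tall, on two uprights. This point is 104 mm above the tray's feet and 43 mm above the egg tops. The tray is 194 mm (x) by 136 mm (y), the same when turned half round. Loaded it weighs 320 to 575 g, at every start another weight.
- tray_plate (a point): Centre of the underside of the tray's plate, 82 mm straight below tray_grip and 22 mm above the tray's feet (six egg cups hang below the plate). Corner holes of 13 mm diameter at x = +-85, y = +-56 mm.
- stand_top (a point): On the two-tier stand at the scale's load end: middle of its four white post shoulders (22 mm), at their height, where tray_plate comes to lie. On each, at x = +-85, y = +-56 mm, stands a steel pin 8 mm thick, 24 mm tall, top third tapered. The lower full tray is part of the stand, which stays level but rides up to 10 mm up or down, sinking when loaded. y axis: along the beam, away from the poise.
- poise_grip (a point): Centre of the black finger plate on the brass poise, to be gripped or pushed: 14 mm thick (along the beam), 34 mm wide, 62 mm tall; this point is 20 mm below the top, 42 mm above the brass saddle (41 x 38 mm). Site y axis: along the beam towards the stand; x: across, away from the robot. Sliding it takes about 2 to 6 N; a sprung pawl draws it into the nearest notch. It sways a little with the beam.
- poise (a joint): How far the poise stands out along the beam from its first notch, in m, growing away from the stand (towards the pointer). Notches every 0.012 from 0 to 0.144; each notch outward balances 50 g more on the stand. With the stand empty of the loose tray the beam balances at 0.
- beam (a joint): Tilt of the beam in rad: 0 level (pointer on the middle of the green band), positive with the pointer end up (load too heavy for the poise: move it outward). Stops at +-0.09. Moving the poise by one notch tilts the freed beam by about 0.025; it settles in about 1.5 s.
- pointer (a point): Tip of the red pointer at the end of the beam away from the stand, 287 mm from the pivot.
- dial_centre (a point): Middle of the green band (9 mm high) on the white plate at the pointer's end, fixed on the scale; black ticks above and below. One notch of the poise moves the pointer by about 7 mm.
- lamp_edge (a point): Middle of the lower edge, on the robot's side, of the white bar lamp above the beam: 290 mm long along the beam (point y), 70 mm wide from this edge away from the robot, 22 mm thick, 130 mm above poise_grip. A tool pointing straight down does not fit over the poise: come in below the lamp from the robot's side, tilted about 35 degrees, hand leaning back to the robot.
- candler: Black egg torch 135 mm long lying on the table; leave it.
- hygrometer: White upright instrument 85 x 28 x 62 mm; leave it.
- cup_row: Empty yellow row of three egg cups, 196 x 60 x 34 mm; leave it.
- water_bottle: White bottle, 66 mm diameter, 190 mm tall; leave it.

How it is judged (in metres and radians):
On the way:
1. the tray lies on all four posts of the stand, let go (horizontal distance between tray_plate and stand_top below 0.006 m and z of tray_plate in the frame of stand_top between -0.004 and 0.004 m and angle between tray_grip's own z axis and vertical below 0.05 rad and angle between the x axis of tray_grip and the x axis of stand_top, either way round below 0.06 rad and contact force between tray and the fingers below 0.1 N), for 0.3 s.
At the end, for the whole second after the job is handed in: The tray lies level and at rest on the stand, all four posts through its corner holes (within 6 mm and 0.06 rad of the stand's middle, plate on the shoulders within 4 mm), and the beam is at rest with the pointer tip within 4.5 mm of the middle of the green band (0.0157 rad of level) (horizontal distance between tray_plate and stand_top below 0.006 m and z of tray_plate in the frame of stand_top between -0.004 and 0.004 m and angle between tray_grip's own z axis and vertical below 0.05 rad and angle between the x axis of tray_grip and the x axis of stand_top, either way round below 0.06 rad and value of joint beam between -0.0157 and 0.0157 rad and velocity of joint beam between -0.03 and 0.03 rad/s and linear speed of tray below 0.02 m/s); the robot touches nothing.
It fails at once if one of the things to be left alone was moved by more than 30 mm (distance of any of candler, hygrometer, cup_row, water_bottle from where it was at the start of the episode above 0.03 m).
It fails at once if the egg tray was tipped by more than 25 degrees (angle between tray_grip's own z axis and vertical above 0.436 rad).
It fails at once if the egg tray was dropped (linear speed of tray above 0.5 m/s and contact force between tray and the fingers below 0.1 N).
It also fails if it takes over 72 s, if anything falls off the work surface, if the arm or the gripper's body presses on something with over 40 N, if the wrist force passes 120 N, or if a joint passes its speed limit or range.

### The arm

A 6-joint arm with a two-finger parallel gripper is mounted at the origin on the work surface. World frame = base frame: x ahead of the robot, y to its left, z up, the work surface at z = 0. Lengths are in mm, angles in rad, forces in N, time in s.
With the tool pointing down it reaches from about 350 to 975 mm from the base axis. Payload 7.1 kg.
Tool frame: the origin (TCP) lies at the very end of the fingers, on their centre line; the grasp point (between the pads) lies 19 mm behind it; y points along the fingers, z is the direction in which the jaws open and shut, and the axes are right-handed (so a half turn about y gives the same grasp; the last joint's range is limited). The gripper opens to 88 mm and grips with 3 to 60 N. Pads are 20 mm wide; open, the fingers measure 115 mm over their backs; the gripper's body (75 mm by 178 mm) begins 61 mm behind the grasp point.
Start: joints at [-1.185, 0.423, 1.63, -0, 1.089, -0.019], TCP at [246.162, -574.464, 222.675] pointing down, gripper open.
Joint ranges: [-3, 3], [-0.9, 2.11], [0.09, 2.58], [-1.31, 4.45], [0.11, 2.69], [-2.54, 2.54]. Speed limits (rad/s): [2.39, 2.39, 3.01, 3.14, 3.14, 3.14].

### API

Orientations are given as a rotation vector (axis times angle).
In Python, from workcell import ctrl gives the robot as it stands.
- The arm moves only by the tool servo_tool, never from a script. Its argument "moves" is text: rows parted by semicolons, each of 6 numbers parted by spaces: the shift along the world's x, y, z in m, then the turn, a rotation vector about the world's x, y, z in degrees. A call has 1 to 8 rows; each row is the pose to reach, as a shift and turn from the pose commanded when the call began; what a row does not reach only later rows make up. A row lasts 1/8 s, in which the tool goes at most 62.5 mm and 10.7 degrees, less where a joint would pass 70% of its speed; a pose out of reach is approached as far as the arm can. A call with a gripper value outside its range is refused whole. "hand" is the closure in counts, from 0 (fully open) to 255 (shut), set as the call begins (left out, the last holds). The fingers move at their own pace and stop on an object; the grip force is fixed at half the most. Time passes only in rows, so rows that repeat a pose let the fingers close. It gives the time, the measured TCP pose, the force and the opening at its end, in the units of the state.
- ctrl.get_obs(): the state, without advancing time (a new reading comes with each control period).
- ctrl.get_image(name): name is "scene" or "top" or "wrist"; returns a dict with "pixels" (384x512x3 uint8, red, green, blue), "depth" (384x512 float32, mm along the optical axis (not along the pixel's ray), 0 where there is no reading), "vertical_fov" (degrees; the focal length in pixels is half the picture's height over the tangent of half this angle, whatever the lens; pixels are square), "cx", "cy" (the principal point, pixels), "k1" (the pictures are not rectified: a ray, as slopes to the right and down, at radius r is drawn at 1 + k1 r^2 times it, then the intrinsics apply), "xyz" and "attitude" of the camera in the world; the wrist camera has in their place "T_tool_cam" (4x4, takes a point from camera to tool coordinates, whose origin is the TCP and whose axes are the tool frame's). Camera axes: x right, y up, looking along -z (the intrinsics and any distortion apply to the point x, -y, -z); pixel columns grow to the right and rows downward; lengths in mm; the calibration is good to about 2 mm. A picture is of the moment at which its call begins: read the wrist's pose just before it.
- ctrl.close_job(): hands the job in, once; it reports no verdict.
The state is a dict: "t": time; "qpos": joint angles; "qvel": joint speeds; "joint_torque": joint torques, N m; "ee_pos": TCP position; "orientation": TCP orientation; "ft_force": force on the tool from outside, world axes, zero at the start; "moment": the same for the moment, N m; "width": finger opening in mm.
Only numpy, scipy, OpenCV 4.12 (cv2) and the standard library are available. Lean on these libraries where they do the work, as an engineer would, in place of code of your own. Each camera call takes 0.05 s, during which the arm holds its last target.

## Working session

There is one attempt and no reset: what is moved stays moved. The work goes in short steps, Python scripts to look and compute and a tool call to move; the robot and the scene stay as the last step left them, time stands still between calls to the robot, and variables do not carry over. Pictures are saved under pics/ and viewed, and the job is handed in when it is done.

Besides the shell and the picture viewer there is one more tool, called as a command line: name --argument value ..., lists and objects as JSON in quotes. servo_tool: Moves the arm, as the interface text tells. Its arguments: {"type":"object","properties":{"moves":{"type":"string"},"hand":{"type":"number"}},"required":["moves"]}

```bash
ls; mkdir -p pics
cat > h.py <<'E'
import numpy as np, cv2
from scipy.spatial.transform import Rotation as R
from workcell import ctrl
def snap(name,fn=None):
    o=ctrl.get_obs(); im=ctrl.get_image(name)
    if fn: cv2.imwrite('pics/'+fn,cv2.cvtColor(im['pixels'],cv2.COLOR_RGB2BGR))
    return o,im
def K(im):
    h,w=im['pixels'].shape[:2]; f=h/2/np.tan(np.radians(im['vertical_fov'])/2)
    return np.array([[f,0,im['cx']],[0,f,im['cy']],[0,0,1]])
def Rm(a):
    a=np.array(a,float)
    if a.shape==(3,3): return a
    if a.size==4: raise Exception('quat')
    return R.from_rotvec(a).as_matrix()
def cam(o,im):
    if 'T_tool_cam' in im:
        T=np.array(im['T_tool_cam']); Rt=Rm(o['orientation'])
        return Rt@T[:3,:3], Rt@T[:3,3]+np.array(o['ee_pos'])
    return Rm(im['attitude']), np.array(im['xyz'])
def rays(im,uv):
    uv=np.array(uv,float).reshape(-1,1,2)
    p=cv2.undistortPoints(uv,K(im),np.array([im['k1'],0,0,0,0.]))[:,0]
    return np.c_[p[:,0],-p[:,1],-np.ones(len(p))]
def toplane(o,im,uv,z):
    Rc,c=cam(o,im); d=rays(im,uv)@Rc.T
    return c+d*((z-c[2])/d[:,2])[:,None]
def todepth(o,im,uv):
    Rc,c=cam(o,im); uvi=np.round(np.array(uv)).astype(int).reshape(-1,2)
    d=im['depth'][uvi[:,1],uvi[:,0]]
    return c+(rays(im,uv)*d[:,None])@Rc.T
def cloud(o,im):
    h,w=im['depth'].shape; u,v=np.meshgrid(np.arange(w),np.arange(h))
    P=todepth(o,im,np.c_[u.ravel(),v.ravel()]).reshape(h,w,3)
    P[im['depth']<=0]=np.nan
    return P
E
python3 - <<'E'
from h import *
print(ctrl.get_obs())
for n in ['scene','top','wrist']:
    o,im=snap(n,n+'0.png'); print({k:v for k,v in im.items() if k not in('pixels','depth')}, (im['depth']>0).mean())
E
```

```text
pics
{'t': 0.0, 'qpos': array([-1.18497654e+00,  4.23832085e-01,  1.63071659e+00, -1.18281341e-05,
        1.08859872e+00, -1.89915615e-02]), 'qvel': array([ 0.00026446, -0.00059251,  0.00045873, -0.00062213, -0.00077223,
        0.00099783]), 'joint_torque': array([ 2.50566824e-03, -5.44620967e+01, -2.73665857e+01,  6.43388182e-02,
        2.26182950e-02, -9.73949932e-05]), 'ee_pos': array([ 245.96261298, -573.94212435,  221.89672389]), 'orientation': array([-0.4105135 ,  2.00046799, -1.99735255]), 'ft_force': array([-0.72883267,  0.27847342,  0.50158471]), 'moment': array([-0.0299978 , -0.03469444,  0.02061671]), 'width': 87.82327708244469}
{'vertical_fov': 42.76299615286824, 'cx': 251.20480866019454, 'cy': 193.32727916832994, 'k1': 0.022306577741150822, 'xyz': array([1074.14492149,  525.09948016, 1319.9144288 ]), 'attitude': array([0.27005278, 0.68111804, 2.25295895])} 0.9960988362630209
{'vertical_fov': 52.14813630109483, 'cx': 260.6757626859525, 'cy': 192.37087801629147, 'k1': -0.09653401511925958, 'xyz': array([ 440.79374254,   -6.33123696, 1139.51957292]), 'attitude': array([ 0.08874875, -0.08148778, -1.58966358])} 0.9957275390625
{'vertical_fov': 67.85419017996365, 'cx': 253.05888766362085, 'cy': 189.93884537415838, 'k1': -0.06966139387961634, 'T_tool_cam': array([[ 4.49034606e-04, -9.54914285e-01, -2.96881301e-01,
        -8.27655242e+01],
       [ 2.93855018e-04,  2.96881444e-01, -9.54914301e-01,
        -1.61667446e+02],
       [ 9.99999856e-01,  3.41549507e-04,  4.13916397e-04,
        -9.15197365e-01],
       [ 0.00000000e+00,  0.00000000e+00,  0.00000000e+00,
         1.00000000e+00]])} 0.9960683186848959
```

View pics/scene0.png

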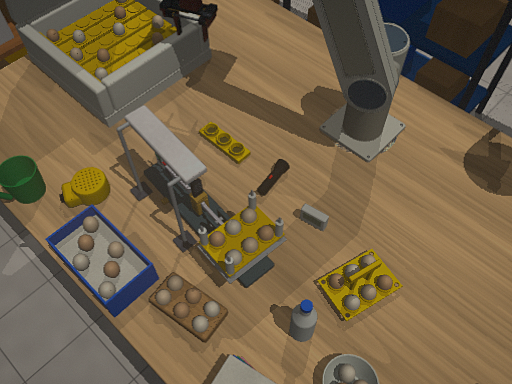

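View pics/top0.png

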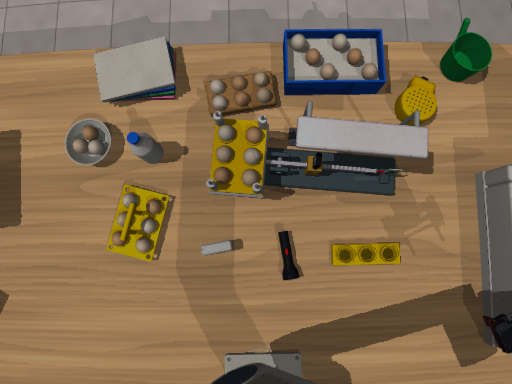

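View pics/wrist0.png

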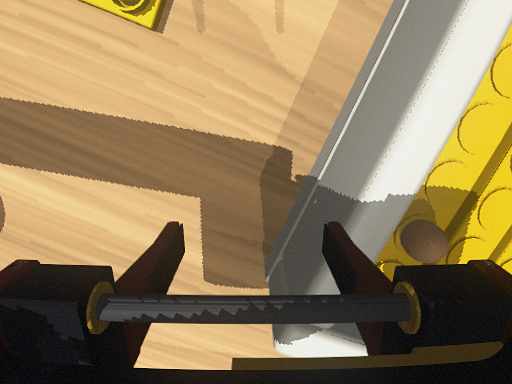

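The top view shows the loose tray at (140,222) with its diagonal bar, the stand at (240,157), the poise at (316,163) and the pointer at (388,171). The arm is at the right. Next I measure these.

Run:
```python
from h import *
o,im=snap('top'); P=cloud(o,im)
os_,ims=snap('scene'); Ps=cloud(os_,ims)
np.savez('t0.npz',P=P,Ps=Ps,c=im['pixels'],cs=ims['pixels'])
for nm,Q,box in(('top',P,(100,175,180,265)),('scene',Ps,(310,405,245,325))):
    u0,u1,v0,v1=box; q=Q[v0:v1,u0:u1].reshape(-1,3)
    m=(q[:,2]>108)&(q[:,2]<130); b=q[m]; r=cv2.minAreaRect(b[:,:2].astype(np.float32)); print(nm,'bar',m.sum(),b.mean(0).round(1),r)
    m=(q[:,2]>18)&(q[:,2]<40); b=q[m]; r=cv2.minAreaRect(b[:,:2].astype(np.float32)); print('plate',m.sum(),np.median(b[:,2]),r)
# stand: heights
for nm,Q,box in(('top',P,(195,285,100,205)),('scene',Ps,(190,290,185,280))):
    u0,u1,v0,v1=box; q=Q[v0:v1,u0:u1].reshape(-1,3); z=q[:,2]
    print(nm,np.histogram(z,bins=np.arange(0,260,10)))
    print(np.nanmin(q,0),np.nanmax(q,0))
for nm,i,s in(('top',im,(180,100,440,210)),('scene',ims,(110,90,300,290))):
    a=i['pixels'][s[1]:s[3],s[0]:s[2]]; cv2.imwrite(f'pics/{nm}z.png',cv2.cvtColor(cv2.resize(a,None,fx=3,fy=3,interpolation=2),cv2.COLOR_RGB2BGR))
```

```text
top bar 241 [481.  350.1 117.8] ((482.7331237792969, 351.223388671875), (16.399330139160156, 102.04354858398438), 72.53514099121094)
plate 1858 29.085389885670224 ((482.60467529296875, 352.0945129394531), (138.01144409179688, 194.7599639892578), 74.23131561279297)
scene bar 265 [526.6 349.2 118.1] ((564.99853515625, 343.3515319824219), (31.426959991455078, 268.6850280761719), 84.82929992675781)
plate 1851 27.859119652896425 ((483.001953125, 351.0767517089844), (137.31448364257812, 198.26358032226562), 74.55892944335938)
top (array([2382,   74,  418,  384,  129,   98,   90,   18,   49,   98,  382,
         67,    3, 1988,  366,  428,  806,   72,   33,  134,   93,   22,
         18,    0,    0]), array([  0,  10,  20,  30,  40,  50,  60,  70,  80,  90, 100, 110, 120,
       130, 140, 150, 160, 170, 180, 190, 200, 210, 220, 230, 240, 250]))
[529.04276102 -78.25075535  -7.09482849] [851.41776106 191.12805413 224.90422315]
scene (array([1884,   87,  815,  113,   20,   22,   32,   59,  128,  139,  551,
        183,  113, 1600,  389,  449,  628,  113,   53,  134,   73,   26,
         15,    0,    0]), array([  0,  10,  20,  30,  40,  50,  60,  70,  80,  90, 100, 110, 120,
       130, 140, 150, 160, 170, 180, 190, 200, 210, 220, 230, 240, 250]))
[ 355.63938054 -239.26492097  -10.92841876] [798.0287235  194.74014916 224.35175916]
```

```bash
ls pics
```

```text
scene0.png
scenez.png
top0.png
topz.png
wrist0.png
```

View pics/topz.png

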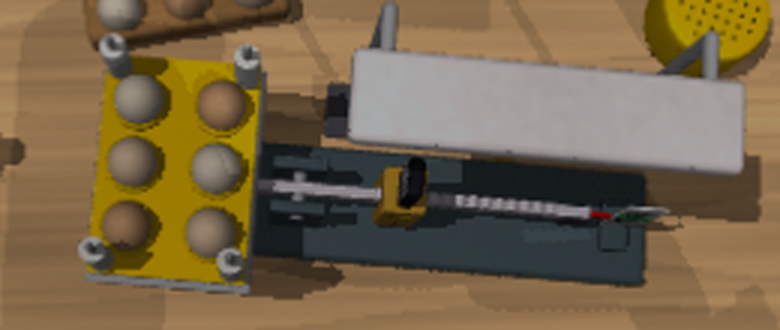

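View pics/scenez.png

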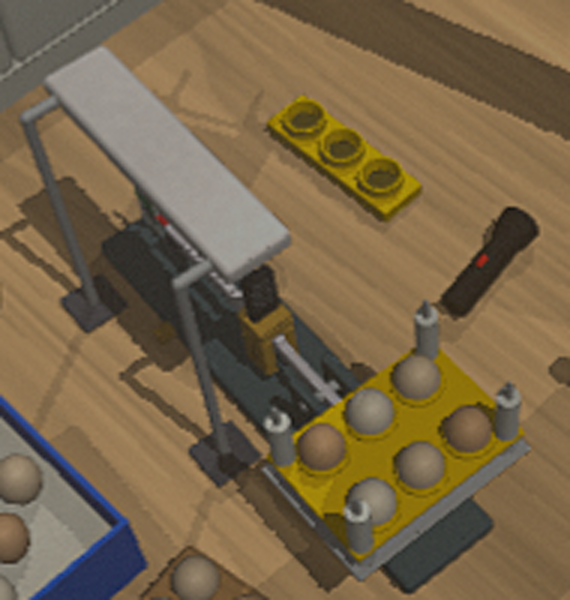

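Run:
```python
from h import *
d=np.load('t0.npz')
for nm,Q,box in(('top',d['P'],(195,285,100,205)),('scene',d['Ps'],(190,290,185,280))):
    u0,u1,v0,v1=box; Z=Q[v0:v1,u0:u1]; m=((Z[...,2]>188)&(Z[...,2]<230)&(Z[...,1]>0)).astype(np.uint8)
    n,l,s,c=cv2.connectedComponentsWithStats(m,connectivity=8)
    for i in range(1,n):
        if s[i,4]<8: continue
        q=Z[l==i]; top=q[:,2].max()
        t=q[q[:,2]>208]; sh=q[(q[:,2]<206)&(q[:,2]>192)]
        print(nm,s[i],c[i]+[u0,v0],'top',top.round(1),'mean',q.mean(0).round(1),'pin',t.mean(0).round(1),len(t),'bbox',q.min(0).round(0),q.max(0).round(0),'shmed',np.median(sh[:,2]).round(1))
# poise/black plate, beam, lamp
Q=d['P']; 
for nm,(u,v) in dict(poise=(317,157),saddle=(314,170),lampNL=(298,145),lampNR=(425,153),lampFL=(300,118),lampFR=(427,124),beam=(290,163),beam2=(360,168),ptr=(378,171)).items():
    print(nm,Q[v,u].round(1))
Q=d['Ps']
for nm,(u,v) in dict(poise=(197,187),saddle=(199,200)).items(): print(nm,Q[v,u].round(1))
for nm,Q in(('top',d['P']),('scene',d['Ps'])):
    m=(Q[...,0]>580)&(Q[...,0]<760)&(Q[...,1]<20)&(Q[...,1]>-330)&(Q[...,2]>120)&(Q[...,2]<310)
    q=Q[m];print(nm,np.histogram(q[:,2],bins=np.arange(120,330,10)))
    hi=q[q[:,2]>270]; hi=hi.astype(np.float32); print('lamp',np.median(hi[:,2]),cv2.minAreaRect(hi[:,:2]),cv2.boxPoints(cv2.minAreaRect(hi[:,:2])))
```

```text
top [18 11  9 10 68] [216.80882353 115.33823529] top 224.9 mean [736.1 101.4 202.1] pin [736.9 101.5 218.4] 11 bbox [728.  91. 189.] [749. 112. 225.] shmed 199.8
top [11 79  9  9 70] [210.15714286 183.07142857] top 223.6 mean [567.7 118.5 202.2] pin [568.  118.5 219.3] 10 bbox [558. 109. 190.] [578. 129. 224.] shmed 199.9
top [57 83  8  9 62] [255.77419355 186.90322581] top 224.5 mean [556.    8.5 202. ] pin [556.1   7.6 219.2] 9 bbox [546.   1. 190.] [566.  18. 225.] shmed 199.8
scene [58  5  8 11 58] [251.87931034 195.72413793] top 220.7 mean [560.6  10.  200.4] pin [558.7   8.9 215.6] 11 bbox [547.   0. 188.] [569.  18. 221.] shmed 197.9
scene [86 32  8 11 65] [279.30769231 222.50769231] top 224.4 mean [572.  120.8 201.5] pin [570.7 119.  216.4] 12 bbox [561. 108. 189.] [580. 130. 224.] shmed 199.5
scene [35 71  9 10 71] [228.98591549 260.85915493] top 224.0 mean [740.4 103.4 200.8] pin [739.2 103.1 215.9] 12 bbox [729.  91. 190.] [749. 112. 224.] shmed 198.2
poise [ 630.8 -145.1  178.8]
saddle [ 608.4 -144.8  116.4]
lampNL [630.5 -85.4 316.6]
lampNR [ 608.2 -360.8  318.1]
lampFL [689.6 -91.6 318.2]
lampFR [ 761.9 -510.2    2.5]
beam [633.4 -83.9  89.1]
beam2 [ 615.6 -274.1   91.2]
ptr [ 607.6 -325.5   83.9]
poise [ 628.6 -143.   160.4]
saddle [ 638.6 -130.5  116.2]
top (array([ 48, 362,  88, 118, 229,  54,  55,  37,  19,   8,   6,   4,   5,
         4,   5,   3,   1,   3, 125,   0]), array([120, 130, 140, 150, 160, 170, 180, 190, 200, 210, 220, 230, 240,
       250, 260, 270, 280, 290, 300, 310, 320]))Traceback (most recent call last):
  File "<stdin>", line 20, in <module>
cv2.error: OpenCV(4.12.0) /io/opencv/modules/imgproc/src/convhull.cpp:143: error: (-215:Assertion failed) total >= 0 && (depth == CV_32F || depth == CV_32S) in function 'convexHull'
```

```bash
cat >> h.py <<'E'
def tgt(yaw_deg,pitch_deg=0,flip=False):
    """pointing down; jaw z axis at yaw (world), y=-Z"""
    a=np.radians(yaw_deg); z=np.array([np.cos(a),np.sin(a),0]); y=np.array([0,0,-1.]); x=np.cross(y,z)
    return np.c_[x,y,z]
def delta(o,pos,Rt):
    d=(np.array(pos)-o['ee_pos'])/1000; r=R.from_matrix(Rt@Rm(o['orientation']).T).as_rotvec(degrees=True)
    return d.round(4), r.round(2)
E
python3 - <<'E'
from h import *
o=ctrl.get_obs(); print(Rm(o['orientation']).round(3))
for y in(74,-106):
    print(delta(o,(483,351.5,250),tgt(y)))
E
```

```text
[[-0.919 -0.     0.394]
 [-0.394  0.001 -0.919]
 [ 0.    -1.    -0.001]]
(array([0.2369, 0.9258, 0.0277]), array([ 0.000e+00, -5.000e-02,  1.408e+02]))
(array([0.2369, 0.9258, 0.0277]), array([ -0.04,  -0.  , -39.2 ]))
```

servo_tool --moves "0.03 0.06 0.03 0 0 10; 0.05 0.12 0.06 0 0 20; 0.06 0.18 0.06 0 0 30; 0.08 0.24 0.06 0 0 40; 0.09 0.30 0.06 0 0 50; 0.11 0.36 0.06 0 0 60; 0.12 0.42 0.06 0 0 70; 0.14 0.48 0.06 0 0 80" --hand 0

```text
t: 1.25
ee_pos: [382.1, -105.5, 283.0]
orientation: [-1.311, 1.033, -1.035]
ft_force: [0.7, -0.5, -0.0]
width: 88.3
```

servo_tool --moves "0.01 0.06 0 0 0 10; 0.03 0.12 0 0 0 20; 0.04 0.18 0 0 0 30; 0.05 0.24 0 0 0 40; 0.07 0.30 0 0 0 50; 0.08 0.36 0 0 0 60; 0.09 0.42 0 0 0 61; 0.097 0.446 0 0 0 61"

```text
t: 2.25
ee_pos: [479.1, 341.7, 282.4]
orientation: [-1.56, 0.214, -0.214]
ft_force: [-0.0, -0.4, -0.5]
width: 88.1
```

Run:
```python
from h import *
o,im=snap('wrist','w1.png'); print(o['t'],o['ee_pos'],o['qpos'])
print(delta(o,(483,351.5,250),tgt(74)))
P=cloud(o,im); q=P.reshape(-1,3)
q=q[(abs(q[:,0]-483)<130)&(abs(q[:,1]-351)<120)]
m=q[(q[:,2]>110)&(q[:,2]<125)].astype(np.float32); print('bar',len(m),np.median(m[:,2]),cv2.minAreaRect(m[:,:2]))
```

```text
2.25 [479.10332319 341.69073838 282.39849412] [ 5.99160913e-01  3.06603268e-01  1.65697124e+00  2.83625516e-04
  1.17776814e+00 -6.98583323e-01]
(array([ 0.0039,  0.0098, -0.0324]), array([-0.02,  0.  , -0.35]))Traceback (most recent call last):
  File "<stdin>", line 6, in <module>
cv2.error: OpenCV(4.12.0) /io/opencv/modules/imgproc/src/convhull.cpp:143: error: (-215:Assertion failed) total >= 0 && (depth == CV_32F || depth == CV_32S) in function 'convexHull'
```

View pics/w1.png

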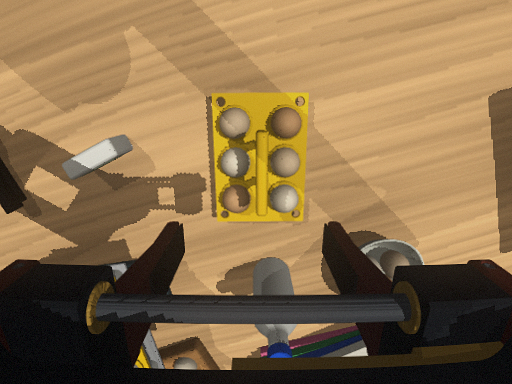

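Run:
```python
from h import *
o,im=snap('wrist'); P=cloud(o,im)
print(P[150:220:15,262].round(0)); print(cam(o,im))
hsv=cv2.cvtColor(im['pixels'],cv2.COLOR_RGB2HSV)
print(im['depth'][170,262],P[100,260].round(1), hsv[170,262])
for zl,zh in((108,128),(20,35)):
    m=((P[...,2]>zl)&(P[...,2]<zh)&(hsv[...,1]>170)&(hsv[...,0]>20)&(hsv[...,0]<35)); m[:80]=0;m[230:]=0;m[:,:190]=0;m[:,330:]=0
    q=P[m].astype(np.float32); 
    if len(q): r=cv2.minAreaRect(q[:,:2]); print(len(q),np.median(q[:,2]),r, cv2.PCACompute2(q[:,:2],None)[1][0] if 0 else '')
```

```text
[[456. 363. 118.]
 [473. 358. 118.]
 [490. 353. 117.]
 [509. 348. 117.]
 [527. 343. 118.]]
(array([[ 0.27023771, -0.91901832, -0.28701378],
       [ 0.96279078,  0.25867575,  0.07823536],
       [ 0.00234377, -0.29747637,  0.9547263 ]]), array([401.19356104, 366.3846434 , 444.0350523 ]))
333.91965 [402.  377.3  26.8] [ 24 211 224]Traceback (most recent call last):
  File "<stdin>", line 9, in <module>
cv2.error: OpenCV(4.12.0) /io/opencv/modules/imgproc/src/convhull.cpp:143: error: (-215:Assertion failed) total >= 0 && (depth == CV_32F || depth == CV_32S) in function 'convexHull'
```

Run:
```python
from h import *
o,im=snap('wrist'); P=cloud(o,im)
hsv=cv2.cvtColor(im['pixels'],cv2.COLOR_RGB2HSV)
for zl,zh in((108,128),(20,35)):
    m=((P[...,2]>zl)&(P[...,2]<zh)&(hsv[...,1]>150)&(hsv[...,0]>18)&(hsv[...,0]<35)); m[:80]=0;m[230:]=0;m[:,:190]=0;m[:,330:]=0
    q=np.ascontiguousarray(P[m][:,:2],dtype=np.float32); print(len(q),np.median(P[m][:,2]),cv2.minAreaRect(q),cv2.fitLine(q,2,0,.01,.01).ravel())
# holes by dark pixel in plane z=29
uv=[(221,102),(300,101),(225,214),(296,213)]
p=toplane(o,im,uv,27); print(p.round(1),p.mean(0))
c=toplane(o,im,[(262,130),(262,216)],118);print(c.round(1),c.mean(0))
```

```text
962 117.06717983248544 ((483.6476135253906, 353.1347961425781), (13.313117027282715, 101.23583221435547), 74.5919189453125) [ 9.6335137e-01 -2.6824272e-01  4.8110297e+02  3.5343283e+02]
6289 26.839107664806363 ((484.02508544921875, 351.9776916503906), (135.84332275390625, 194.1716766357422), 74.65130615234375) [ 9.6229881e-01 -2.7199438e-01  4.7082819e+02  3.5481210e+02]
[[389.  321.2  27. ]
 [417.6 428.6  27. ]
 [552.  276.5  27. ]
 [580.7 384.4  27. ]] [484.81873289 352.65970471  27.        ]
[[433.2 366.  118. ]
 [533.9 338.7 118. ]] [483.53706617 352.37031123 118.        ]
```

servo_tool --moves "0.005 0.011 -0.03 0 0 0.3; 0.005 0.011 -0.07 0 0 0.3; 0.005 0.011 -0.11 0 0 0.3; 0.005 0.011 -0.14 0 0 0.3; 0.005 0.011 -0.17 0 0 0.3; 0.005 0.011 -0.19 0 0 0.3; 0.005 0.011 -0.197 0 0 0.3; 0.005 0.011 -0.197 0 0 0.3"

```text
t: 3.4
ee_pos: [484.4, 349.4, 85.9]
orientation: [-1.56, 0.213, -0.213]
ft_force: [0.4, -0.3, -0.1]
width: 87.5
```

Run:
```python
from h import *
o,im=snap('wrist','w2.png'); print(o['t'],o['ee_pos'],o['ft_force'])
print(delta(o,(484,352.5,85),tgt(74.6)))
```

```text
3.4 [484.38587653 349.38819432  85.93309088] [ 0.35935323 -0.31633769 -0.07057121]
(array([-0.0004,  0.0031, -0.0009]), array([-0.  ,  0.01,  0.13]))
```

View pics/w2.png

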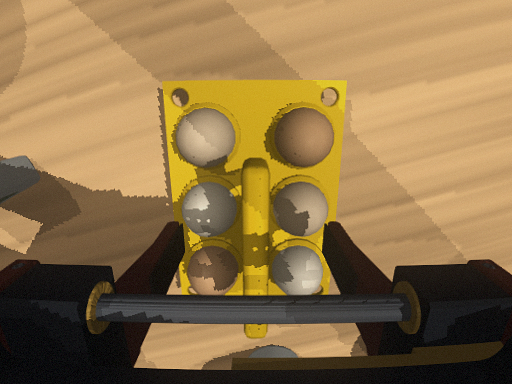

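servo_tool --moves "0 0.001 -0.001 0 0 0; 0 0.001 -0.001 0 0 0; 0 0.001 -0.001 0 0 0; 0 0.001 -0.001 0 0 0; 0 0.001 -0.001 0 0 0; 0 0.001 -0.001 0 0 0; 0 0.001 -0.001 0 0 0; 0 0.001 -0.001 0 0 0" --hand 255

```text
t: 4.45
ee_pos: [484.2, 350.7, 84.7]
orientation: [-1.56, 0.212, -0.212]
ft_force: [-0.1, -0.2, -0.8]
width: 13.8
```

Run:
```python
from h import *
o=ctrl.get_obs(); print(o['t'],o['ee_pos'],o['ft_force'],o['moment'],o['width'],Rm(o['orientation']).round(3))
```

```text
4.45 [484.17128547 350.6754521   84.65844958] [-0.07421717 -0.17706242 -0.78326548] [-0.04482264 -0.14529815 -0.02242529] 13.786299341488014 [[ 0.964  0.     0.267]
 [-0.267  0.     0.964]
 [-0.    -1.     0.   ]]
```

Gripped: width 13.8 mm against a 14 mm bar. Lifting gently.

servo_tool --moves "0 0 0.01 0 0 0; 0 0 0.03 0 0 0; 0 0 0.055 0 0 0; 0 0 0.085 0 0 0; 0 0 0.115 0 0 0; 0 0 0.145 0 0 0; 0 0 0.17 0 0 0; 0 0 0.18 0 0 0"

```text
t: 5.45
ee_pos: [484.7, 351.0, 267.5]
orientation: [-1.558, 0.21, -0.214]
ft_force: [0.5, -0.9, -3.7]
width: 13.9
```

Run:
```python
from h import *
o,im=snap('wrist','w3.png'); print(o['t'],o['ee_pos'],o['ft_force'],o['moment'],o['width'])
o2,im2=snap('scene','s3.png')
```

```text
5.45 [484.71918    350.99666524 267.49362793] [ 0.49359314 -0.90811867 -3.72685691] [ 0.058735   -0.13664968  0.00681351] 13.857752581372054
```

View pics/w3.png

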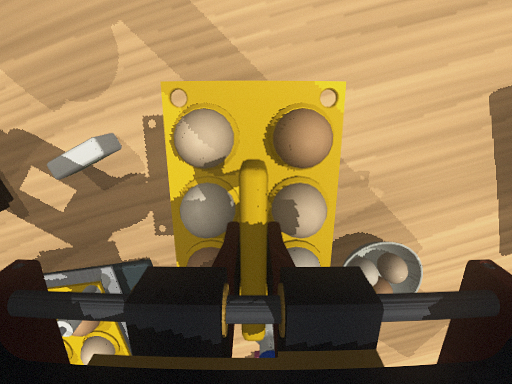

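View pics/s3.png

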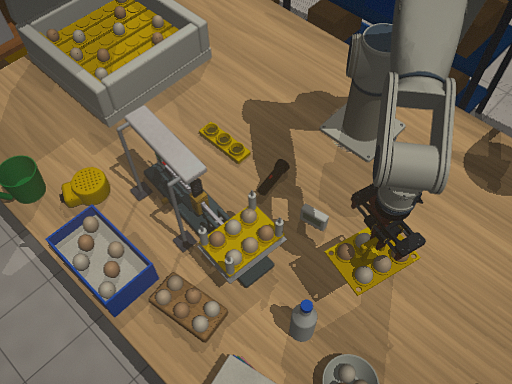

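The lift was clean: the tray hangs level and the holes are at (179,98) and (329,98). I'll raise further and stop short of the stand for a wrist view of the pins.

servo_tool --moves "0 0 0.02 0 0 1; 0.01 -0.01 0.045 0 0 3; 0.025 -0.03 0.07 0 0 5; 0.045 -0.055 0.085 0 0 7; 0.065 -0.085 0.085 0 0 9; 0.08 -0.11 0.085 0 0 9.4; 0.09 -0.13 0.085 0 0 9.4; 0.09 -0.13 0.085 0 0 9.4"

```text
t: 6.55
ee_pos: [574.3, 219.3, 348.7]
orientation: [-1.57, 0.087, -0.084]
ft_force: [-0.0, -0.6, -3.1]
width: 13.8
```

Run:
```python
from h import *
o,im=snap('wrist','w4.png'); print(o['t'],o['ee_pos'],o['ft_force'],o['width'])
P=cloud(o,im); np.savez('w4.npz',P=P)
m=((P[...,2]>188)&(P[...,2]<235)&(P[...,1]<140)&(P[...,0]<770)&(P[...,0]>530)).astype(np.uint8)
n,l,s,c=cv2.connectedComponentsWithStats(m)
for i in range(1,n):
    if s[i,4]<30: continue
    q=P[l==i]; print(s[i],c[i].round(),q[:,2].max().round(1),q.mean(0).round(1),'sh',np.median(q[q[:,2]<206],0).round(1),'pin',q[q[:,2]>212].mean(0).round(1))
```

```text
6.55 [574.33179602 219.29942159 348.7059463 ] [-0.02522576 -0.57848058 -3.14465874] 13.795467041654575
[ 58 173  28  20 352] [ 72. 183.] 223.4 [557.6  11.  200.4] sh [556.8  11.7 198. ] pin [558.3   9.4 216.6]
[155 173  15  19 211] [162. 183.] 222.6 [568.2 118.6 203.7] sh [566.7 118.8 198.4] pin [568.9 119.8 217.8]
```

View pics/w4.png

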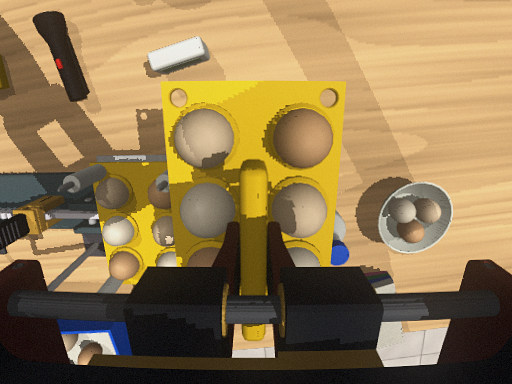

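Run:
```python
from h import *
o,im=snap('wrist'); e=o['ee_pos']
zb=e[2]+19.3-82+4.5
uv=[(179,97.5),(329,97.5)]
p=toplane(o,im,uv,zb); print(p.round(1),'mid',p.mean(0).round(1)); 
P=cloud(o,im); print('plate z depth',np.nanmedian(P[85:100,200:310,2]),zb)
b=toplane(o,im,[(254,162),(254,338)],e[2]+19.3+14); print('bar',b.round(1),b.mean(0).round(1),e)
d=p[1]-p[0]; th=np.arctan2(d[1],d[0]); print('tray y ang',np.degrees(th),'dist',np.linalg.norm(d))
x=np.array([np.sin(th),-np.cos(th)]); ctr=p.mean(0)[:2]+85*x; print('tray ctr',ctr, 'minus tcp',ctr-e[:2])
Rt=Rm(o['orientation']); print('jaw yaw',np.degrees(np.arctan2(Rt[1,2],Rt[0,2])), Rt.round(3).tolist())
```

```text
[[483.6 176.  290.7]
 [495.6 286.6 290.7]] mid [489.6 231.3 290.7]
plate z depth 291.02049387666796 290.72820449423944
bar [[519.4 227.8 382.2]
 [621.3 216.8 382.2]] [570.4 222.3 382.2] [573.98107788 220.20961391 348.92820449]
tray y ang 83.80134813884835 dist 111.24626676749236
tray ctr [574.09514331 222.16365415] minus tcp [0.11406543 1.95404024]
jaw yaw 83.81826479349657 [[0.994, -0.001, 0.108], [-0.108, -0.0, 0.994], [-0.001, -1.0, -0.0]]
```

servo_tool --moves "0.01 -0.02 0 0 0 0.4; 0.025 -0.05 0 0 0 0.4; 0.04 -0.085 0 0 0 0.4; 0.054 -0.12 0 0 0 0.4; 0.065 -0.145 0 0 0 0.4; 0.072 -0.161 0 0 0 0.4; 0.074 -0.166 0 0 0 0.4; 0.074 -0.166 0 0 0 0.4"

```text
t: 7.65
ee_pos: [648.0, 55.3, 349.6]
orientation: [-1.569, 0.078, -0.078]
ft_force: [0.3, 1.1, -4.0]
width: 13.7
```

Run:
```python
from h import *
o,im=snap('wrist'); e=o['ee_pos']; print(o['t'],e,o['ft_force'],o['width'])
a=im['pixels'][80:115,150:360]; b=im['pixels']
c=np.vstack([cv2.resize(a,(780,130),interpolation=2),cv2.resize(b,(512,384))[:, :] if 0 else cv2.resize(b,(780,460))])
cv2.imwrite('pics/w5.png',cv2.cvtColor(c,cv2.COLOR_RGB2BGR))
snap('top','t5.png')
P=cloud(o,im)
for x0,x1 in((168,190),(318,340)):
  z=P[88:108,x0:x1]; m=(z[...,2]>180)&(z[...,2]<235); print(m.sum(), z[m].mean(0).round(1) if m.any() else '', np.argwhere(m).mean(0)+[88,x0] if m.any() else '', z[m].min(0).round(0) if m.any() else '',z[m].max(0).round(0) if m.any() else '')
```

```text
7.65 [647.97963807  55.30296424 349.58060379] [ 0.29884697  1.11302288 -3.98575581] 13.676720053859501
0    
0
```

View pics/w5.png

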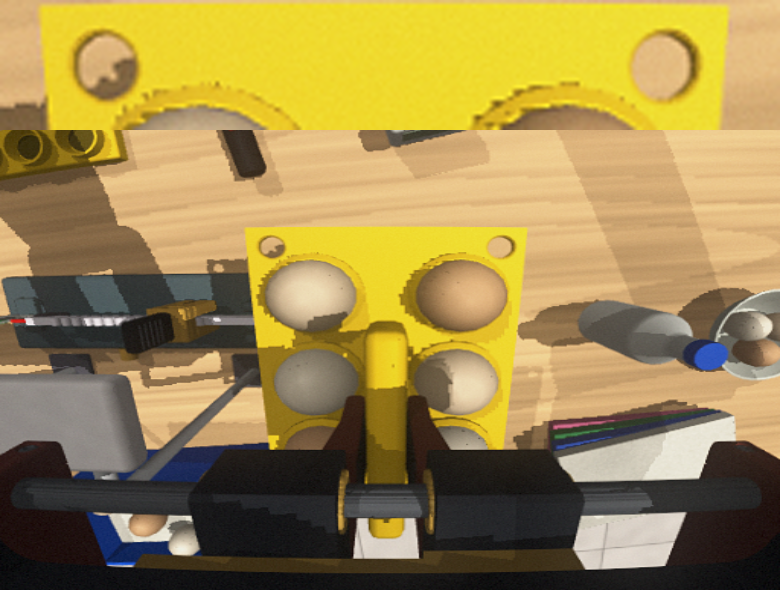

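View pics/t5.png

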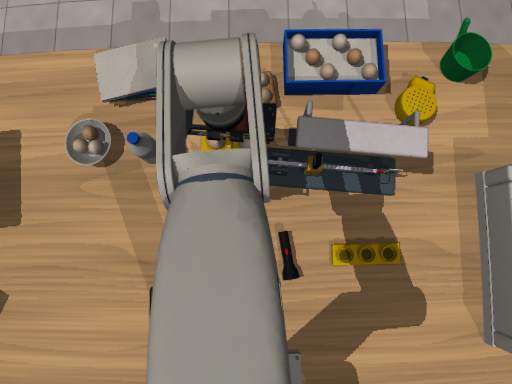

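servo_tool --moves "0 -0.001 -0.01 0 0 0; 0 -0.001 -0.025 0 0 0; 0 -0.001 -0.037 0 0 0; 0 -0.001 -0.046 0 0 0; 0 -0.001 -0.05 0 0 0; 0 -0.001 -0.05 0 0 0"

```text
t: 8.5
ee_pos: [648.2, 53.6, 299.4]
orientation: [-1.569, 0.078, -0.078]
ft_force: [0.4, -1.3, -3.0]
width: 13.8
```

```bash
cat > look.py <<'E'
import sys
from h import *
o,im=snap('wrist'); e=o['ee_pos']; print(o['t'],e,o['ft_force'],o['width'])
Rt=Rm(o['orientation']); print('jaw yaw',np.degrees(np.arctan2(Rt[1,2],Rt[0,2])).round(2),'tilt',Rt[:,1].round(4))
b=im['pixels']
c=np.hstack([cv2.resize(b[80:118,160:200],None,fx=9,fy=9,interpolation=2),cv2.resize(b[80:118,308:348],None,fx=9,fy=9,interpolation=2)])
cv2.imwrite('pics/'+sys.argv[1],cv2.cvtColor(c,cv2.COLOR_RGB2BGR))
P=cloud(o,im)
for x0,x1 in((168,190),(318,340)):
  z=P[86:110,x0:x1]; m=(z[...,2]>180)&(z[...,2]<e[2]-66); print(m.sum(), z[m].mean(0).round(1) if m.any() else '', np.argwhere(m).mean(0)+[86,x0] if m.any() else '', z[m].max(0).round(0) if m.any() else '')
E
python3 look.py w6.png
```

```text
8.5 [648.18361572  53.59962488 299.44873717] [ 0.4460231  -1.30632145 -2.96791461] 13.803815900771651
jaw yaw 84.29 tilt [-3.e-04 -0.e+00 -1.e+00]
87 [557.9   2.3 206.8] [ 98.47126437 181.65517241] [563.   9. 224.]
92 [570.  124.3 205.7] [ 98.27173913 324.15217391] [576. 130. 224.]
```

View pics/w6.png

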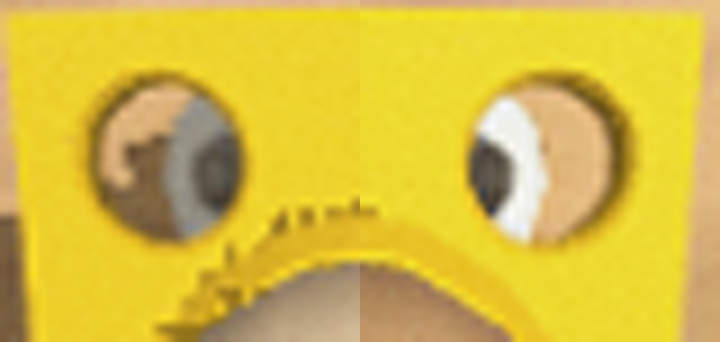

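Both pins are visible through the holes, at (184,99) and (322,99), within about 1 mm of centred. I'll correct by +0.8 mm x and −0.5 mm y and lower onto the pins.

servo_tool --moves "0.0008 -0.0005 0 0 0 0; 0.0008 -0.0005 -0.006 0 0 0; 0.0008 -0.0005 -0.012 0 0 0; 0.0008 -0.0005 -0.018 0 0 0; 0.0008 -0.0005 -0.024 0 0 0; 0.0008 -0.0005 -0.024 0 0 0"

```text
t: 9.3
ee_pos: [648.6, 53.1, 274.9]
orientation: [-1.57, 0.079, -0.077]
ft_force: [0.5, -0.2, -2.4]
width: 13.9
```

```bash
python3 look.py w7.png
```

```text
9.3 [648.5999792   53.10520231 274.86684445] [ 0.49388943 -0.17348612 -2.37253951] 13.86898766107396
jaw yaw 84.29 tilt [-1.3e-03 -1.0e-04 -1.0e+00]
99 [557.6   2.8 199.4] [ 97.33333333 177.55555556] [564.  11. 209.]
101 [569.1 122.1 199.7] [ 96.6039604  327.48514851] [576. 128. 209.]
```

View pics/w7.png

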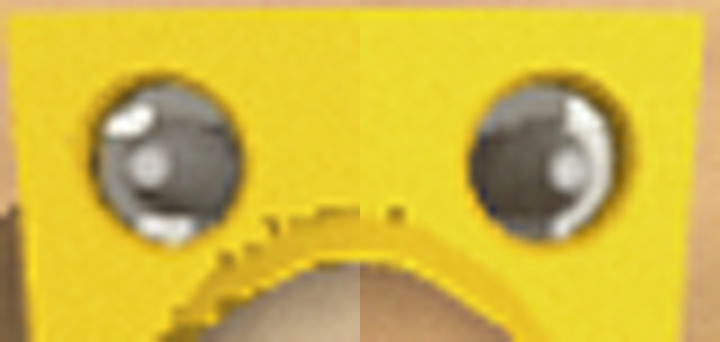

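The pins are through the holes and symmetric. Lowering on.

servo_tool --moves "0.0003 0 -0.005 0 0 0; 0.0003 0 -0.009 0 0 0; 0.0003 0 -0.012 0 0 0; 0.0003 0 -0.014 0 0 0; 0.0003 0 -0.016 0 0 0; 0.0003 0 -0.016 0 0 0"

```text
t: 10.1
ee_pos: [649.2, 53.1, 259.5]
orientation: [-1.569, 0.078, -0.078]
ft_force: [-0.3, -0.7, -3.1]
width: 13.4
```

```bash
python3 look.py w8.png
```

```text
10.1 [649.2415903   53.12206847 259.54222432] [-0.32840088 -0.66121929 -3.11591754] 13.355567784311402
jaw yaw 84.29 tilt [-1.e-04 -0.e+00 -1.e+00]
0   
0
```

View pics/w8.png

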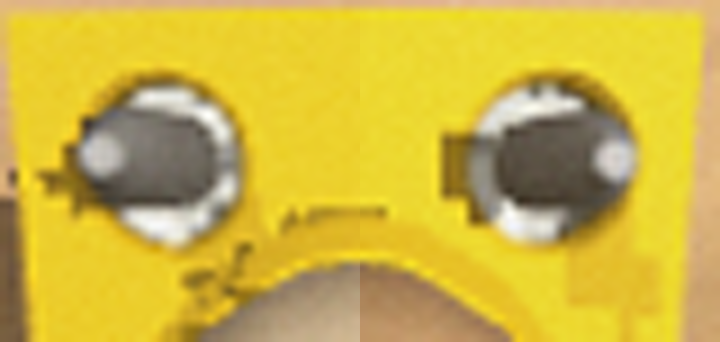

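servo_tool --moves "0 0 -0.002 0 0 0; 0 0 -0.004 0 0 0; 0 0 -0.006 0 0 0; 0 0 -0.008 0 0 0; 0 0 -0.008 0 0 0"

```text
t: 10.78
ee_pos: [649.3, 53.1, 251.5]
orientation: [-1.569, 0.078, -0.078]
ft_force: [-0.0, -0.4, -1.4]
width: 13.9
```

```bash
python3 look.py w9.png
```

```text
10.775 [649.25436398  53.07730394 251.51720306] [-0.02982422 -0.43515381 -1.42253164] 13.898506032030047
jaw yaw 84.29 tilt [-1.e-04 -0.e+00 -1.e+00]
0   
0
```

View pics/w9.png

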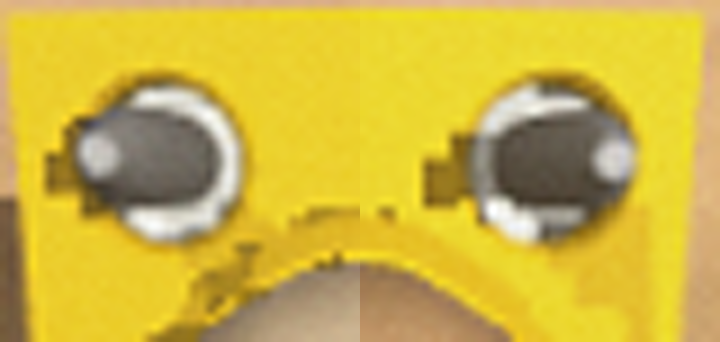

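servo_tool --moves "0 0 -0.001 0 0 0; 0 0 -0.0015 0 0 0; 0 0 -0.002 0 0 0; 0 0 -0.002 0 0 0"

```text
t: 11.32
ee_pos: [649.3, 53.1, 249.6]
orientation: [-1.569, 0.078, -0.078]
ft_force: [-0.2, -0.7, -1.2]
width: 13.5
```

```bash
python3 look.py w10.png
```

```text
11.325 [649.28437255  53.10255122 249.63778287] [-0.2216689  -0.744122   -1.21746522] 13.535138505390869
jaw yaw 84.29 tilt [-0. -0. -1.]
0   
0
```

servo_tool --moves "0 0 -0.001 0 0 0; 0 0 -0.002 0 0 0; 0 0 -0.002 0 0 0; 0 0 -0.002 0 0 0"

```text
t: 11.88
ee_pos: [649.4, 53.1, 248.6]
orientation: [-1.569, 0.078, -0.079]
ft_force: [-2.5, -1.2, 5.2]
width: 13.6
```

```bash
python3 look.py w11.png
```

```text
11.875 [649.40346311  53.11389369 248.56954995] [-2.46164928 -1.17226755  5.19400392] 13.586542981224389
jaw yaw 84.3 tilt [ 7.e-04 -0.e+00 -1.e+00]
0   
0
```

Contact: +5 N with the stand at its stop. Ease up 0.5 mm and release.

servo_tool --moves "0 0 0.0005 0 0 0; 0 0 0.0005 0 0 0; 0 0 0.0005 0 0 0; 0 0 0.0005 0 0 0; 0 0 0.0005 0 0 0; 0 0 0.0005 0 0 0" --hand 0

```text
t: 12.68
ee_pos: [649.3, 53.1, 248.1]
orientation: [-1.569, 0.078, -0.078]
ft_force: [-0.4, 0.1, 0.2]
width: 70.6
```

```bash
python3 look.py w12.png; python3 -c "
from h import *
snap('wrist','w12f.png')"
```

```text
12.675 [649.26623301  53.14447119 248.12159248] [-0.38149953  0.1135228   0.21793569] 70.55676090454062
jaw yaw 84.29 tilt [-1.e-04  0.e+00 -1.e+00]
0   
0
```

View pics/w12.png

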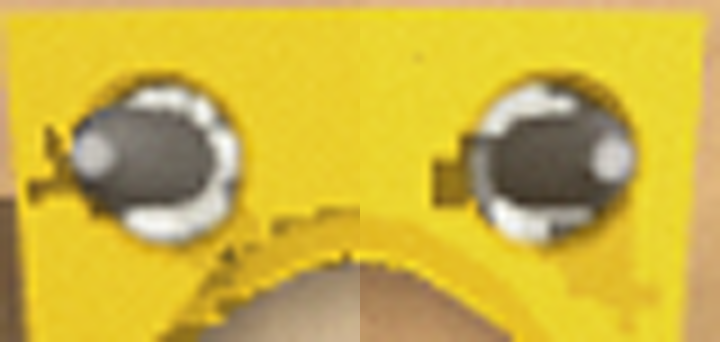

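View pics/w12f.png

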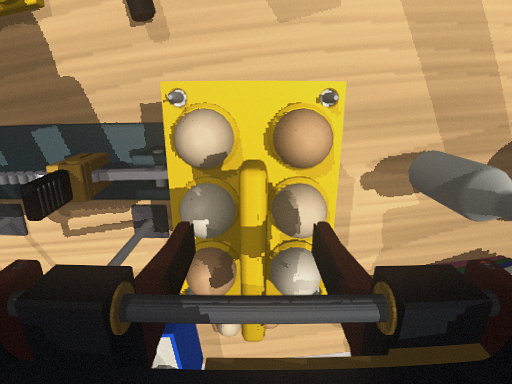

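Released; the pins sit in the holes and the bar is free. Now up and away, then towards the poise with the tilt.

servo_tool --moves "0 0 0.02 0 0 0; 0 0 0.05 0 0 0; 0 0 0.085 0 0 0; -0.02 -0.02 0.1 0 0 0; -0.05 -0.05 0.1 -0.5 -5 0; -0.08 -0.09 0.1 -1.5 -14.9 0; -0.11 -0.13 0.1 -2.5 -24.9 0; -0.135 -0.17 0.1 -3.5 -34.8 0"

```text
t: 13.78
ee_pos: [513.6, -117.8, 350.8]
orientation: [-1.548, -0.412, -0.562]
ft_force: [0.7, -0.1, 0.2]
width: 87.8
```

servo_tool --moves "0 -0.01 0 0 0 0; 0 -0.015 0 0 0 0; 0 -0.015 0 0 0 0" --hand 180

```text
t: 14.15
ee_pos: [515.4, -132.2, 349.7]
orientation: [-1.547, -0.405, -0.557]
ft_force: [-0.4, 0.2, -0.6]
width: 61.5
```

Run:
```python
from h import *
o,im=snap('wrist','w13.png'); print(o['t'],o['ee_pos'],o['width'],Rm(o['orientation']).round(3).tolist(),o['qpos'].round(2))
snap('scene','s13.png'); snap('top','t13.png'); np.savez('w13.npz',P=cloud(o,im))
```

```text
14.15 [ 515.4241536  -132.1784049   349.70245326] 61.45278875898183 [[0.814, 0.572, 0.099], [-0.081, -0.058, 0.995], [0.575, -0.818, -0.001]] [-0.36 -0.09  2.09  0.28  0.57 -2.02]
```

View pics/w13.png

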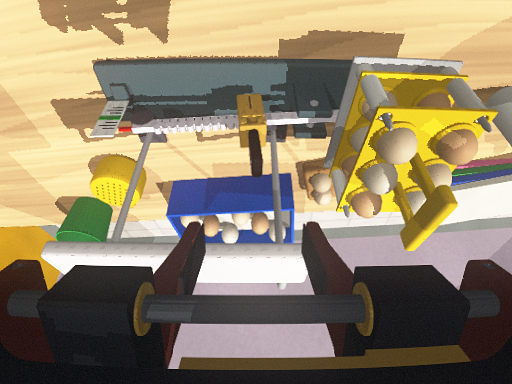

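View pics/s13.png

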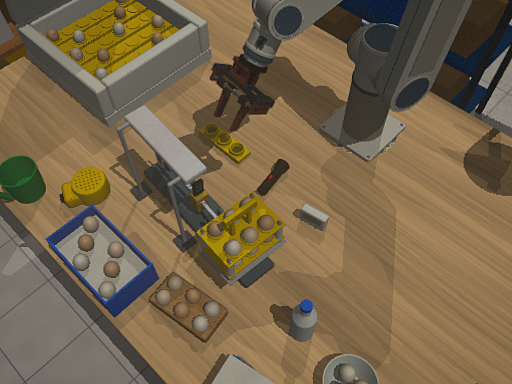

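The tray sits on the stand. In the wrist view the black poise plate is at (256,152), its brass saddle at (251,105), and the red pointer at (125,129). Locating the plate.

Run:
```python
from h import *
o,im=snap('wrist'); P=cloud(o,im); px=im['pixels'].astype(int)
cv2.imwrite('pics/w13z.png',cv2.cvtColor(cv2.resize(im['pixels'][50:270,80:300],None,fx=2.7,fy=2.7,interpolation=2),cv2.COLOR_RGB2BGR))
m=(px.max(2)<75)&(P[...,2]>118)&(P[...,2]<230)&(abs(P[...,1]+145)<40)&(abs(P[...,0]-630)<45)
q=P[m]; print(m.sum(),q.mean(0).round(1),np.percentile(q,[3,97],axis=0).round(1),np.argwhere(m).min(0),np.argwhere(m).max(0))
n=np.array([.995,-.1,0]);b=np.array([.1,.995,0]); c=np.array([630,-145,0])
print('across',np.percentile((q-c)@n,[2,50,98]),'along',np.percentile((q-c)@b,[2,50,98]))
hsv=cv2.cvtColor(im['pixels'],cv2.COLOR_RGB2HSV)
s=(hsv[...,0]>12)&(hsv[...,0]<28)&(hsv[...,1]>120); s[:90]=0;s[150:]=0;s[:,:232]=0;s[:,272:]=0; q=P[s]; print('saddle',s.sum(),np.nanpercentile(q,[3,50,97],axis=0).round(1))
m=(P[...,2]>255)&(P[...,2]<340)&(P[...,0]>560)&(P[...,0]<720)&(P[...,1]<-50)&(P[...,1]>-400)
q=P[m];print('lamp',m.sum(),np.percentile(q,[1,50,99],axis=0).round(1))
```

```text
473 [ 618.3 -139.   171.4] [[ 611.6 -146.6  135.7]
 [ 640.4 -132.3  190.4]] [131 248] [177 261]
across [-19.13704915 -17.12218728  10.13051459] along [-3.50446053  4.61082597 12.2289546 ]
saddle 1216 [[ 606.5 -163.1   57.1]
 [ 609.5 -145.3  106.9]
 [ 643.3 -125.8  131.1]]
lamp 6853 [[ 601.1 -364.1  296.8]
 [ 621.8 -219.   314.1]
 [ 686.  -100.4  317.3]]
```

View pics/w13z.png

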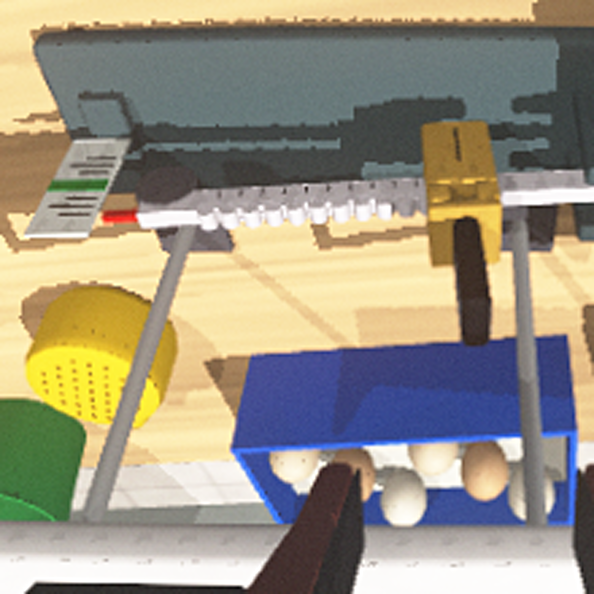

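servo_tool --moves "0.02 -0.001 -0.04 0 0 0; 0.04 -0.002 -0.07 0 0 0; 0.06 -0.004 -0.1 0 0 0; 0.075 -0.005 -0.12 0 0 0; 0.09 -0.007 -0.142 0 0 0; 0.09 -0.007 -0.142 0 0 0; 0.09 -0.007 -0.142 0 0 0" --hand 135

```text
t: 15.22
ee_pos: [604.3, -138.4, 206.5]
orientation: [-1.546, -0.404, -0.555]
ft_force: [-0.1, -0.5, 0.2]
width: 40.8
```

Run:
```python
from h import *
o,im=snap('wrist','w14.png'); print(o['t'],o['ee_pos'],o['width'],o['ft_force'])
Rt=Rm(o['orientation']); print(delta(o,np.array([630.4,-141.5,168])+19*Rt[:,1],Rt))
```

```text
15.225 [ 604.28973369 -138.41025854  206.49001732] 40.785724191661934 [-0.09452327 -0.49607362  0.19095716]
(array([ 0.0369, -0.0042, -0.0541]), array([0., 0., 0.]))
```

View pics/w14.png

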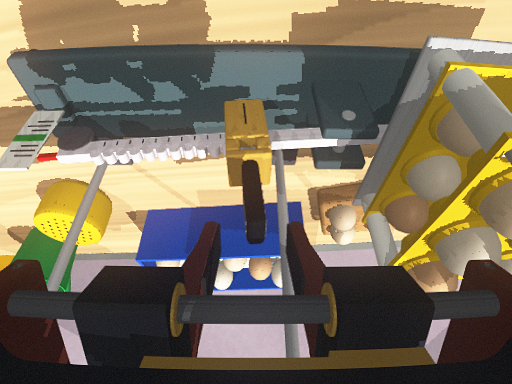

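The plate at (254,200) is centred between the finger tips at (215,225) and (298,225). Going in.

servo_tool --moves "0.012 -0.001 -0.018 0 0 0; 0.025 -0.002 -0.036 0 0 0; 0.033 -0.003 -0.048 0 0 0; 0.036 -0.004 -0.053 0 0 0; 0.036 -0.004 -0.053 0 0 0"

```text
t: 15.9
ee_pos: [640.5, -142.8, 154.2]
orientation: [-1.547, -0.404, -0.556]
ft_force: [0.6, 0.4, 1.3]
width: 41.2
```

servo_tool --moves "0 0 0 0 0 0; 0 0 0 0 0 0; 0 0 0 0 0 0; 0 0 0 0 0 0" --hand 185

```text
t: 16.4
ee_pos: [640.4, -142.7, 153.6]
orientation: [-1.547, -0.403, -0.555]
ft_force: [-0.3, 0.6, 0.1]
width: 24.1
```

Run:
```python
from h import *
o,im=snap('wrist','w15.png'); print(o['t'],o['ee_pos'],o['width'],o['ft_force'])
```

```text
16.4 [ 640.42570973 -142.72122443  153.62477519] 24.087177461713285 [-0.25840503  0.55521481  0.11267853]
```

View pics/w15.png

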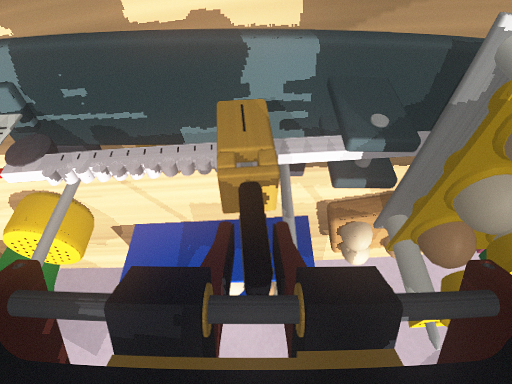

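servo_tool --moves "-0.001 -0.006 0 0 0 0; -0.0015 -0.014 0 0 0 0; -0.0025 -0.024 0 0 0 0; -0.0035 -0.034 0 0 0 0; -0.0045 -0.044 0 0 0 0; -0.0055 -0.054 0 0 0 0; -0.0062 -0.062 0 0 0 0; -0.007 -0.068 0 0 0 0"

```text
t: 17.45
ee_pos: [638.6, -208.0, 161.3]
orientation: [-1.56, -0.383, -0.547]
ft_force: [-0.2, 0.7, -0.5]
width: 23.9
```

servo_tool --moves "-0.0005 -0.005 0 0 0 0; -0.001 -0.01 0 0 0 0; -0.0013 -0.013 0 0 0 0; -0.0016 -0.0156 0 0 0 0; -0.0016 -0.0156 0 0 0 0"

```text
t: 18.08
ee_pos: [638.4, -222.7, 163.3]
orientation: [-1.563, -0.379, -0.546]
ft_force: [0.1, -0.1, -0.1]
width: 24.1
```

Run:
```python
from h import *
o,im=snap('wrist','w16.png'); print(o['t'],o['ee_pos'],o['width'],o['ft_force'])
```

```text
18.075 [ 638.41676377 -222.69718766  163.26692274] 24.07140089375692 [ 0.09346995 -0.12879947 -0.06236403]
```

View pics/w16.png

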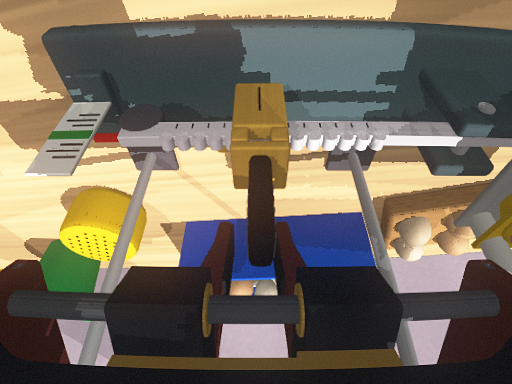

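Run:
```python
from h import *
o,im=snap('wrist'); print(o['qpos'].round(3),o['t'])
cv2.imwrite('pics/w17.png',cv2.cvtColor(cv2.resize(im['pixels'][70:280,20:400],None,fx=2.1,fy=2.1,interpolation=2),cv2.COLOR_RGB2BGR))
```

```text
[-0.428  0.423  1.958  0.714  0.253 -2.54 ] 18.125
```

View pics/w17.png

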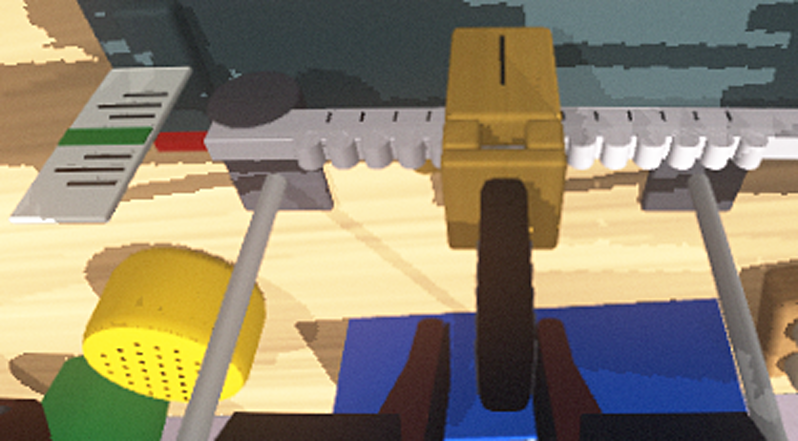

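The poise is about six notches out and the pointer is near the green. q6 is at its limit, so I'll come off the plate, retreat and let the beam settle.

servo_tool --moves "0 0.006 0 0 0 0; 0 0.008 0 0 0 0; -0.008 0.009 0.012 0 0 0; -0.02 0.01 0.03 0 0 0; -0.034 0.01 0.05 0 0 0; -0.048 0.01 0.07 0 0 0; -0.06 0.01 0.085 0 0 0; -0.06 0.01 0.085 0 0 0"

```text
t: 19.18
ee_pos: [578.1, -212.2, 249.1]
orientation: [-1.563, -0.38, -0.546]
ft_force: [0.7, 0.5, -0.2]
width: 24.2
```

servo_tool --moves "0 0 0 0 0 0; 0 0 0 0 0 0; 0 0 0 0 0 0; 0 0 0 0 0 0; 0 0 0 0 0 0; 0 0 0 0 0 0; 0 0 0 0 0 0"

```text
t: 20.05
ee_pos: [578.1, -212.1, 247.9]
orientation: [-1.562, -0.378, -0.544]
ft_force: [-0.6, 0.7, 0.1]
width: 23.9
```

```bash
cat > ptr.py <<'E'
import sys
from h import *
o,im=snap('wrist'); print(o['t'],o['ee_pos'].round(1),o['qpos'].round(2),o['ft_force'].round(1))
cv2.imwrite('pics/%s.png'%sys.argv[1],cv2.cvtColor(cv2.resize(im['pixels'][:300],None,fx=1.55,fy=1.55,interpolation=2),cv2.COLOR_RGB2BGR))
P=cloud(o,im); hsv=cv2.cvtColor(im['pixels'],cv2.COLOR_RGB2HSV)
reg=(P[...,1]<-290)&(P[...,1]>-400)&(P[...,0]>560)&(P[...,0]<680)&(P[...,2]>30)&(P[...,2]<180)
red=reg&((hsv[...,0]<6)|(hsv[...,0]>174))&(hsv[...,1]>170)
g=reg&(hsv[...,0]>45)&(hsv[...,0]<80)&(hsv[...,1]>130)
for n,m in(('red',red),('green',g)):
    q=P[m]; uv=np.argwhere(m)
    if len(q): print(n,len(q),'mean',q.mean(0).round(1),'pct',np.percentile(q,[3,97],axis=0).round(1).tolist(),'px',uv.min(0),uv.max(0))
    if n=='red' and len(q):
        t=q[q[:,1]<np.percentile(q[:,1],30)]; print('tip',t.mean(0).round(1))
E
python3 ptr.py w18
```

```text
20.05 [ 578.1 -212.1  247.9] [-0.46  0.2   2.03  0.5   0.39 -2.34] [-0.6  0.7  0.1]
red 94 mean [ 608.1 -331.8   86.9] pct [[606.2, -341.2, 82.7], [610.8, -323.2, 89.5]] px [126 141] [131 158]
tip [ 607.4 -338.4   87.3]
green 112 mean [ 604.3 -362.    85. ] pct [[602.5, -377.2, 81.4], [605.9, -346.6, 88.5]] px [126 110] [129 138]
```

View pics/w18.png

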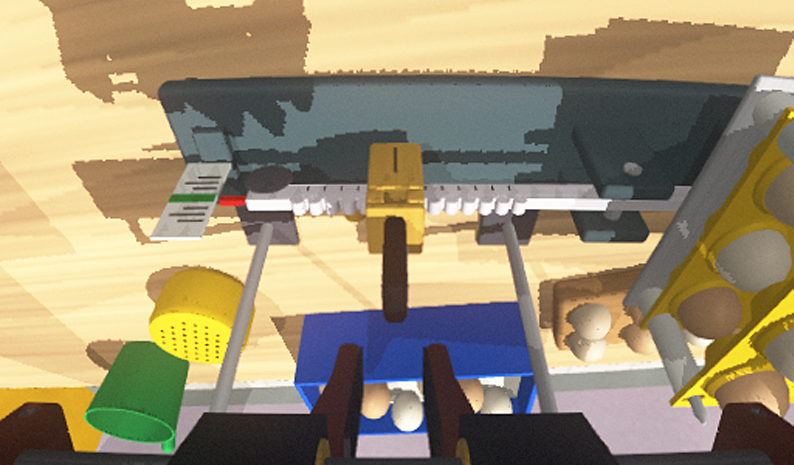

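The pointer appears within the green band: red at (150,128), green at (124,127). I'll wait a second and re-measure, with a closer crop.

servo_tool --moves "-0.01 0 0.01 0 1 0; -0.03 0 0.02 0 5 0; -0.04 0 0.03 0 10 0; -0.04 0 0.03 0 10 0; -0.04 0 0.03 0 10 0; -0.04 0 0.03 0 10 0; -0.04 0 0.03 0 10 0; -0.04 0 0.03 0 10 0"

```text
t: 21.1
ee_pos: [538.0, -212.1, 277.5]
orientation: [-1.596, -0.245, -0.404]
ft_force: [-0.2, -0.3, 0.7]
width: 24.2
```

```bash
python3 ptr.py w19
python3 - <<'E'
from h import *
o,im=snap('wrist')
cv2.imwrite('pics/w19z.png',cv2.cvtColor(cv2.resize(im['pixels'][70:170,90:200],None,fx=6,fy=6,interpolation=2),cv2.COLOR_RGB2BGR))
o,im=snap('top','t19.png'); P=cloud(o,im); hsv=cv2.cvtColor(im['pixels'],cv2.COLOR_RGB2HSV)
# tray check: bar and posts in top view
z=P[...,2]; a=(P[...,0]>560)&(P[...,0]<740)&(P[...,1]>-10)&(P[...,1]<130)
m=a&(z>265)&(hsv[...,1]>150); q=np.ascontiguousarray(P[m][:,:2],dtype=np.float32); print('bar',m.sum(),np.median(z[m]).round(1),cv2.minAreaRect(q))
E
```

```text
21.1 [ 538.  -212.1  277.5] [-0.46  0.13  1.96  0.18  0.66 -2.05] [-0.2 -0.3  0.7]
red 70 mean [ 608.8 -332.1   87.6] pct [[606.9, -340.8, 83.8], [612.0, -323.2, 90.1]] px [163 166] [167 180]
tip [ 608.2 -338.7   87.8]
green 64 mean [ 604.5 -362.1   84.8] pct [[602.4, -377.0, 82.2], [606.6, -347.0, 87.9]] px [162 139] [164 163]
bar 326 291.3 ((647.3558959960938, 55.176429748535156), (14.208590507507324, 103.39350128173828), 84.3902587890625)
```

View pics/w19z.png

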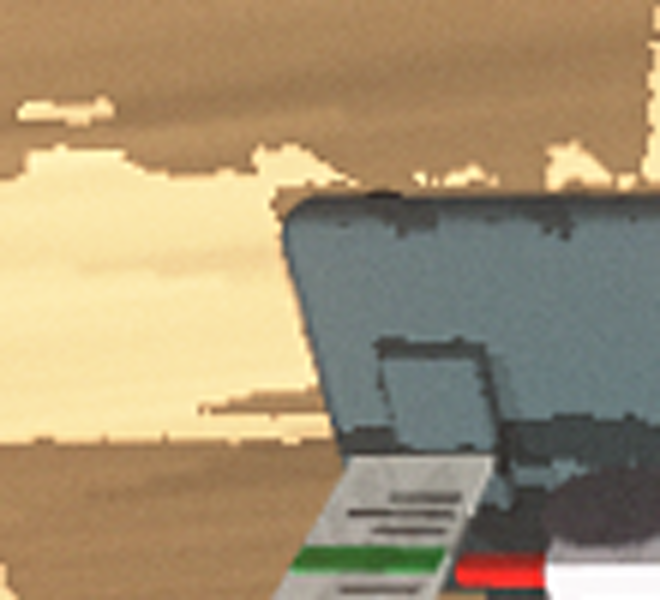

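View pics/t19.png

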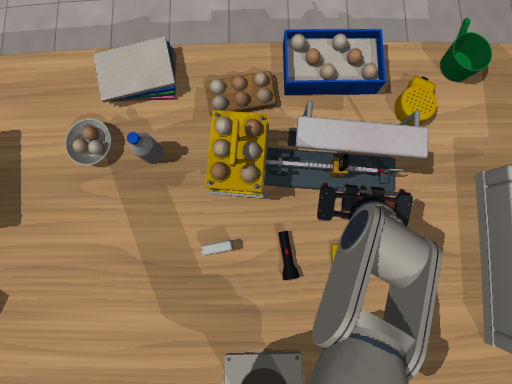

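The tray bar measures (647.4, 55.2) with the stand centre at about (648, 55.5), so the fit is good. The pointer reads +1 to +3 mm. I'll take a nearer look at the dial to be sure.

servo_tool --moves "0 -0.02 0 0 0 -2; 0 -0.045 -0.005 0 0 -5; 0.005 -0.07 -0.01 0 0 -8; 0.012 -0.09 -0.02 0 0 -10; 0.02 -0.1 -0.03 0 0 -12; 0.025 -0.1 -0.035 0 0 -12; 0.025 -0.1 -0.035 0 0 -12"

```text
t: 22.12
ee_pos: [563.1, -312.0, 241.8]
orientation: [-1.627, -0.077, -0.564]
ft_force: [-0.2, -0.2, 0.2]
width: 24.2
```

```bash
python3 ptr.py w20
python3 - <<'E'
from h import *
o,im=snap('wrist')
cv2.imwrite('pics/w20z.png',cv2.cvtColor(cv2.resize(im['pixels'][90:210,160:300],None,fx=5,fy=5,interpolation=2),cv2.COLOR_RGB2BGR))
P=cloud(o,im); hsv=cv2.cvtColor(im['pixels'],cv2.COLOR_RGB2HSV); np.savez('w20.npz',P=P,c=im['pixels'])
E
```

```text
22.125 [ 563.1 -312.   241.8] [-0.56  0.28  1.86  0.13  0.59 -1.91] [-0.2 -0.2  0.2]
red 82 mean [ 608.4 -331.6   87.5] pct [[606.3, -340.6, 83.9], [611.1, -323.1, 89.6]] px [157 244] [164 260]
tip [ 607.6 -338.1   87.5]
green 87 mean [ 603.8 -362.2   85.7] pct [[602.2, -377.2, 82.4], [605.5, -347.2, 89.0]] px [160 213] [167 239]
```

View pics/w20z.png

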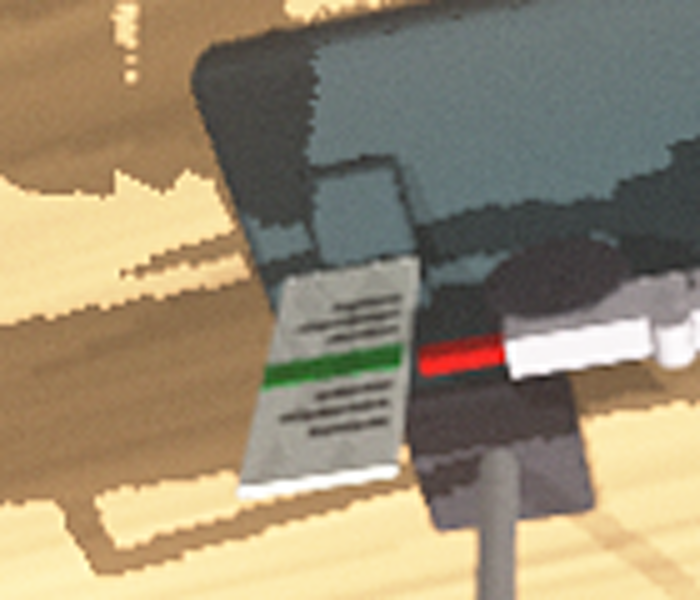

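View pics/w20.png

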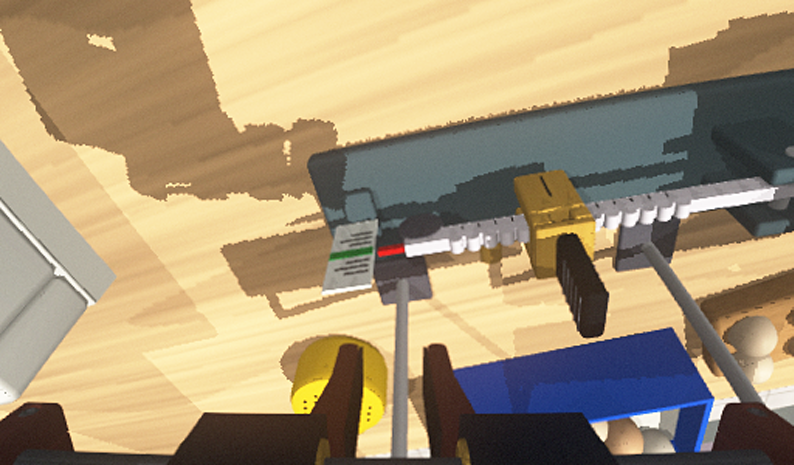

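The pointer tip is about +2 mm from the band's middle, and three looks over 2 s agree. One notch more would overshoot to about −5 mm, so this is the right notch. Handing in.

```bash
python3 -c "
from h import *
print(ctrl.close_job())"
```

```text
the job is handed in; nothing more can be done
None
```

The tray is on the stand and the beam is balanced, as far as my camera checks show. I handed the job in at about 22 s of the 72 s allowed; no verdict was reported.

- **Tray:** I lifted it level by its bar and lowered it over the pins, watching the two robot-side pins through their holes. I let go once the wrist read +5 N with the stand at its stop. The last top view put the bar at (647.4, 55.2) mm with its turn within about 0.5°. The stand's middle measures about (648, 55.5), so the offset is under 1 mm. I didn't see the two far posts directly.
- **Poise:** I pushed it out along the beam in one move, below the lamp with the tool tilted; judged by eye from the visible notches it is about six out. The tool's last joint reached its range limit there, so the push stopped about 5 mm short and the hand turned by about 2°. The poise still ended up where the beam balances, and I saw no sign of a fault.
- **Pointer:** Three looks over about 2 s gave +1 to +3 mm from the middle of the green band (limit 4.5 mm), best estimate +2 mm, with the beam at rest. The calibration is good to about 2 mm, so the margin is modest. One more notch would put it at about −5 mm.
- **Other things:** In the last top view the candler, hygrometer and bottle look unmoved; the cup row was mostly hidden behind the arm. The fingers were clear of everything.

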